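# Raise the autosampler window to the green mark

## Robot

A 6-joint arm with a two-finger parallel gripper is mounted at the origin on the work surface. World frame = base frame: x ahead of the robot, y to its left, z up, the work surface at z = 0. Lengths are in m, angles in rad, forces in N, time in s.
With the tool pointing down it reaches from about 0.25 to 0.725 m from the base axis. Payload 4 kg.
Tool frame: the origin (TCP) lies midway between the tips of the shut fingers; the grasp point (between the pads) lies bot.tcp_to_grasp behind it (bot.tcp_to_grasp is the distance from the TCP to the grasp point, in m); z points along the fingers, y is the line along which they close (so a half turn about z gives the same grasp; the last joint's range is limited). The gripper opens to 85 mm and grips with 20 to 120 N. Pads are 22 mm wide; open, the fingers measure 114 mm over their backs; the gripper's body (76 mm by 85 mm) begins 54 mm behind the grasp point. The pads swing forward as they close: fully open they stand 13 mm farther back than shut.
Start: joints at [1.294, 0.241, 0.005, 1.335, 0, 1.571], TCP at [0.137, 0.481, 0.231] pointing down, gripper open.
Joint ranges: [-2.72, 2.72], [-1.05, 1.87], [-1.09, 1.28], [-1.99, 2.15], [-1.42, 1.44], [-3.14, 3.14]. Speed limits (rad/s): [2.79, 2.79, 3.14, 3.14, 3.14, 3.14].

## Interface

Orientations are given as a unit quaternion [x, y, z, w].
In Python, from workcell import readout, camera, bot gives the robot as it stands. The module is installed in compiled form; this text tells all that it offers.
- The arm moves only by the tool jog_arm, never from a script. Its argument "motion" is a list of rows, each an object of numbers: "x", "y", "z": the shift along the tool's x, y, z in mm; "spin": the turn about the tool's z in degrees; "fingers": the closure, from -1 (fully open) to 1 (shut). A call has 1 to 8 rows; each row is the pose to reach, as a shift and turn from the pose commanded when the call began, along the tool's axes at that moment; what a row does not reach only later rows make up. A row lasts 1/8 s, in which the tool goes at most 62.5 mm and 10.7 degrees, less where a joint would pass 70% of its speed; a pose out of reach is approached as far as the arm can. A call with a gripper value outside its range is refused whole. The fingers move at their own pace and stop on an object; the grip force is fixed at half the most. Time passes only in rows, so rows that repeat a pose let the fingers close. It gives the time, the measured TCP pose, the force, the opening and the grip force at its end, in the units of the state.
- readout.get_obs(): the state, without advancing time (a new reading comes with each control period).
- camera(name): name is "scene" or "side" or "wrist"; returns a dict with "pixels" (420x560x3 uint8, red, green, blue), "K" (3x3 intrinsics, pixels), "rvec" (rotation vector, rad) and "tvec" (3), from world to camera coordinates, as OpenCV has them. Camera axes: x right, y down, z forward; pixel columns grow to the right and rows downward; lengths in m; the calibration is good to about 2 mm. A picture is of the moment at which its call begins. There is no depth.
- bot.job_done(): hands the job in; it is judged then, once.
The state is a dict: "clock": time; "joint_pos": joint angles; "joint_vel": joint speeds; "tau": joint torques, N m; "eef_pos": TCP position; "tool_rot": TCP orientation; "ft_force": force on the tool from outside, world axes, zero at the start; "ft_torque": the same for the moment, N m; "grip_width": finger opening in m; "grasp_force": force on a finger pad.
Only numpy, scipy, OpenCV 4.12 (cv2) and the standard library are available. Lean on these libraries where they do the work, as an engineer would, in place of code of your own. Each camera call takes 0.05 s, during which the arm holds its last target. There are 200 camera calls.

## Task

Push the autosampler's clear sliding window up with your fingertips from beneath its blue front lip until the lip is level with the green pointer, never letting it rise as high as the red pointer, then take your hand away. Push only: do not pinch the lip, and leave everything else on the bench standing where it is.

Things in the scene. Friction and masses are not known exactly. Their poses are not given: they have to be found in the camera images.
- autosampler: White benchtop autosampler, 220 deep x 390 wide x 430 mm high, fixed. Origin: on the bench under its middle; x points from its front (robot side) to its rear, y left, z up; turned by up to 0.25 rad. Plinth 60 mm high, front face at x = -95 mm; two aluminium guide posts, 24 mm square, at x = -90, y = +-178 mm; a vial bay behind the clear window.
- sash (a joint): Height of the sliding window: 0 shut, grows in metres as it goes straight up, stop at 0.21. A counterweight balances it: about 1.5 to 4 N, plus about 1.5 N per 0.1 m/s, pushes it up, and it stays where it is left. It starts 0 to 30 mm up.
- lip_mid (a point): Middle of the window's lip, on the axis of its blue bar: 16 mm in diameter, 300 mm long along the autosampler's y, 50 mm in front of the window pane, joined to it by a 6 mm web at the same height. At x = -140, y = 0 of the autosampler, 100 mm above the bench when shut. Free below it to the bench, 45 mm back to the plinth. A black strip tops the lip, 9 mm above the axis. The window's foot ends 22 mm below the bar's axis.
- green_mark: Green clip on either guide post: collar 36 x 36 x 16 mm high and a pointer, 8 mm high, 12 mm wide, reaching 68 mm forward from the post's axis, past the end of the lip's bar. Origin: on the post's axis at mid height of the pointer, 180 to 240 mm above the bench. The lip is level with it when the bar's axis is at this height.
- red_mark: Red clip of the same shape on the other post, the limit, 45 mm or more higher than the green one. Origin at the mid height of its pointer.
- solvent_bottle: Amber bottle with a blue cap, 56 mm in diameter, 150 mm high, standing in front of the right end of the window. Origin: centre of its underside.
- white_jar: Small white jar, 44 mm in diameter, 60 mm high, in front of the left end of the window. Origin: centre of its underside.
- flask: Black flask, 72 mm in diameter, 240 mm high, on the right. Origin: centre of its underside.
- mug: Blue mug, 76 mm in diameter, 90 mm high, on the right. Origin: centre of its underside.
- mouse: Black computer mouse, 100 x 60 x 35 mm, on the left. Origin: centre of its underside.
- vial_block: White vial block with holes, 90 x 120 x 30 mm, on the left. Origin: centre of its underside.

How it is judged:
By the outcome, as a careful person would: the job done as asked, in the order asked, and still so for the second after the job is handed in, with the robot touching nothing.
It also fails if it takes over 43 s, if anything falls off the work surface, if the arm or the gripper's body presses on something with over 40 N, if the wrist force passes 120 N, or if a joint passes its speed limit or range.

## Working session

There is one attempt and no reset: what is moved stays moved. The work goes in short steps, Python scripts to look and compute and a tool call to move; the robot and the scene stay as the last step left them, time stands still between calls to the robot, and variables do not carry over. Pictures are saved under pics/ and viewed, at most 10 in all, crops included, and the job is handed in when it is done.

Besides the shell and the picture viewer there is one more tool, called after "Emit:" by a JSON object that holds its "op" and its "data". jog_arm: Moves the arm, as the interface text tells. Its arguments: {"type":"object","properties":{"motion":{"type":"array"}},"required":["motion"]}

```bash
mkdir -p pics; python3 - <<'E'
from workcell import readout, camera, bot
import cv2, numpy as np, pickle
o=readout.get_obs(); print({k:np.round(v,3).tolist() for k,v in o.items()}, bot.tcp_to_grasp)
d={n:camera(n) for n in("scene","side","wrist")}
pickle.dump(d,open("d0.pkl","wb"))
for n in d:
    cv2.imwrite(f"pics/{n}0.png",d[n]["pixels"][:,:,::-1])
    R=cv2.Rodrigues(np.array(d[n]["rvec"],float))[0]; print(n,-R.T@np.ravel(d[n]["tvec"]),R[2],np.array(d[n]["K"])[0])
E
```

```text
{'clock': 0.0, 'joint_pos': [1.294, 0.241, 0.004, 1.335, 0.0, 1.571], 'joint_vel': [0.0, 0.001, 0.001, -0.001, -0.001, -0.001], 'tau': [0.001, -37.231, 25.241, 0.017, 0.0, 0.0], 'eef_pos': [0.136, 0.48, 0.23], 'tool_rot': [0.138, 0.99, -0.001, -0.0], 'ft_force': [-0.14, -0.145, -0.572], 'ft_torque': [0.0, 0.01, 0.012], 'grasp_force': 0.0, 'grip_width': 0.086} 0.0187
scene [ 0.69603893 -0.48499415  1.62900188] [-0.09020295  0.31811367 -0.94375162] [502.35999999   0.         276.14003501]
side [ 0.01487081 -1.05885893  0.90369017] [ 0.39016179  0.76929875 -0.50591819] [514.81924372   0.         274.27169389]
wrist [0.06830078 0.49969584 0.37297229] [ 0.26672997 -0.07692309 -0.9606966 ] [328.03707758   0.         275.40754258]
```

View pics/scene0.png

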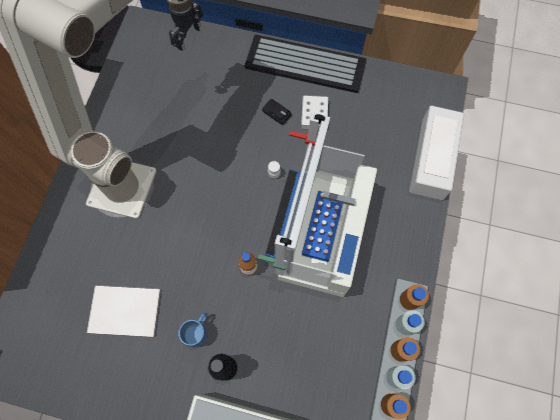

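View pics/side0.png

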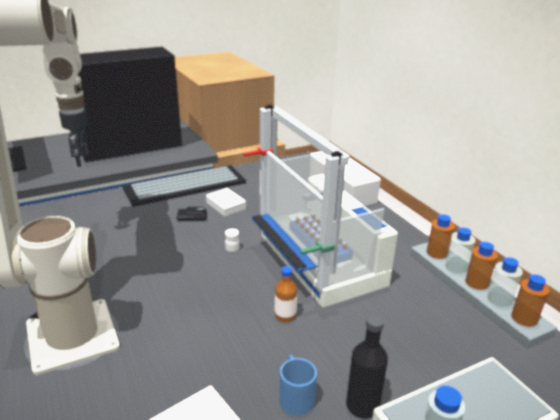

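The scene view shows the autosampler at about (320,215), with the blue lip on its left side running from (300,175) to (283,232). The red pointer is at (300,136) on the left post and the green one at (270,261) on the right post. The bottle is at (247,262) and the jar at (274,170). In the side view the lip runs from (257,217) to (315,268), with red at (257,152) and green at (317,247). I'll zoom in on both views.

```bash
python3 - <<'E'
import cv2, numpy as np, pickle
d=pickle.load(open("d0.pkl","rb"))
a=d["scene"]["pixels"][105:305,230:380];b=d["side"]["pixels"][95:305,225:400]
r=lambda i,s:cv2.resize(i,None,fx=s,fy=s,interpolation=cv2.INTER_CUBIC)
a=r(a,2.4);b=r(b,2.4);c=np.zeros((504,780,3),np.uint8);c[:480,:360]=a;c[:,360:]=b
cv2.imwrite("pics/crop0.png",c[:,:,::-1])
for n in("scene","side"):
    h=cv2.cvtColor(d[n]["pixels"],cv2.COLOR_RGB2HSV)
    for nm,lo,hi in(("red",(0,170,90),(6,255,255)),("green",(50,100,30),(85,255,255)),("blue",(105,150,50),(125,255,255)),("red2",(174,170,90),(180,255,255))):
        m=cv2.inRange(h,lo,hi);k,_,st,ce=cv2.connectedComponentsWithStats(m)
        print(n,nm,[(st[i].tolist(),ce[i].round(1).tolist()) for i in range(1,k) if st[i][4]>14])
E
```

```text
scene red [([290, 132, 21, 11, 70], [299.3, 135.8])]
scene green []
scene blue [([141, 0, 29, 13, 215], [155.7, 4.7]), ([193, 0, 173, 54, 2602], [284.5, 26.3]), ([289, 172, 11, 32, 74], [294.3, 186.5]), ([302, 191, 40, 70, 1069], [321.8, 229.3]), ([280, 204, 11, 31, 78], [285.1, 219.3]), ([338, 234, 19, 40, 414], [347.4, 253.5]), ([242, 253, 8, 9, 53], [245.8, 256.7]), ([413, 288, 12, 12, 119], [418.5, 293.5]), ([408, 314, 13, 13, 125], [413.9, 320.2]), ([403, 342, 13, 13, 130], [409.3, 347.9]), ([398, 371, 14, 12, 135], [404.4, 376.6]), ([393, 400, 14, 14, 142], [399.3, 406.2])]
scene red2 []
side red [([244, 149, 21, 7, 61], [254.1, 152.4])]
side green []
side blue [([355, 209, 9, 4, 26], [359.1, 210.4]), ([263, 215, 52, 58, 389], [289.7, 243.4]), ([439, 215, 11, 11, 97], [443.4, 220.1]), ([459, 229, 11, 11, 108], [463.8, 233.7]), ([480, 243, 13, 12, 129], [485.6, 248.2]), ([503, 259, 15, 13, 147], [509.7, 264.5]), ([282, 266, 9, 10, 78], [286.1, 270.6]), ([529, 275, 16, 15, 174], [536.2, 282.1]), ([436, 386, 25, 26, 515], [447.6, 398.8])]
side red2 []
```

View pics/crop0.png

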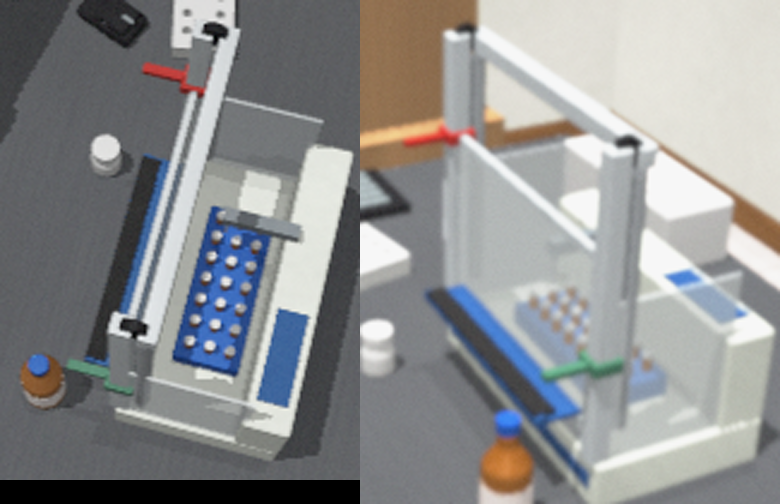

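Emit:
{"op": "jog_arm", "data": {"motion": [{"z": -60}, {"z": -60}]}}

```text
validation failed for argument at $.mo...
```

The crop shows the red pointer tip at scene (289.6,133.3) / side (243.3,153.8) and the green tip at scene (258,256.7) / side (301,251). The black lip strip and the post caps are also clear. I'll triangulate these and retry the jog with every key filled in.

```bash
cat > h.py <<'E'
import cv2, numpy as np, pickle
def P(c):
    R=cv2.Rodrigues(np.array(c["rvec"],float))[0]; return np.array(c["K"])@np.c_[R,np.ravel(c["tvec"])]
def tri(c1,p1,c2,p2):
    X=cv2.triangulatePoints(P(c1),P(c2),np.array(p1,float).reshape(2,1),np.array(p2,float).reshape(2,1)); X=(X[:3]/X[3]).ravel()
    e=[np.linalg.norm((q:=P(c)@np.r_[X,1])[:2]/q[2]-p) for c,p in((c1,p1),(c2,p2))]
    return X.round(4),np.round(e,1)
def ray(c,p,z):
    R=cv2.Rodrigues(np.array(c["rvec"],float))[0];C=-R.T@np.ravel(c["tvec"]);v=R.T@np.linalg.inv(np.array(c["K"]))@[p[0],p[1],1]
    return C+v*(z-C[2])/v[2]
E
python3 - <<'E'
from h import *
d=pickle.load(open("d0.pkl","rb"))
s=lambda u,v:(230+(u+.5)/2.4-.5,105+(v+.5)/2.4-.5); t=lambda u,v:(225+(u-359.5)/2.4-.5,95+(v+.5)/2.4-.5)
for n,a,b in(("redtip",s(143,68),t(404,141)),("redclip",s(187,80),t(450,133)),("greentip",s(67,364),t(543,375)),("greenclip",s(107,378),t(590,364)),("capL",s(215,31),t(465,31)),("capR",s(134,327),t(628,143)),
 ("stripLfront",s(143,157),t(428,292)),("stripRfront",s(88,356),t(535,417)),("stripRback",s(104,362),t(560,408)),("botcap",(245.8,256.7),(286.1,270.6)),("jartop",s(105,141),t(377,327))):
    print(n,*tri(d["scene"],a,d["side"],b))
E
```

```text
redtip [0.5476 0.1912 0.3097] [0.6 0.6]
redclip [0.6047 0.1868 0.3119] [0.2 0.2]
greentip [ 0.5448 -0.1637  0.194 ] [0.5 0.6]
greenclip [ 0.5968 -0.1688  0.1957] [0.4 0.4]
capL [0.628  0.1931 0.4332] [0.7 0.6]
capR [ 0.6261 -0.1625  0.4341] [0.6 0.6]
stripLfront [0.5608 0.1578 0.1162] [0.1 0.1]
stripRfront [ 0.5592 -0.1281  0.1129] [0.7 0.8]
stripRback [ 0.5837 -0.1342  0.122 ] [0.1 0.1]
botcap [ 0.5055 -0.1633  0.1469] [0.5 0.5]
jartop [0.5002 0.1883 0.0644] [0.7 0.8]
```

Emit:
{"op": "jog_arm", "data": {"motion": [{"x": 0, "y": 0, "z": -60, "spin": 0, "fingers": 1}]}}

```text
clock: 0.28
eef_pos: [0.1353, 0.4761, 0.2852]
tool_rot: [0.138, 0.99, -0.008, -0.001]
ft_force: [0.5, 0.9, 1.3]
grip_width: 0.0694
grasp_force: 0.0
```

The posts are at x≈0.614 and the lip axis at x≈0.566, z≈0.107, with its middle at y≈0.015. Yaw is about 0 and green is at z≈0.195. Next I'll see what the arm does at the edge of its reach, since the tool has to tilt to get its fingertips beneath the lip.

Emit:
{"op": "jog_arm", "data": {"motion": [{"x": 0, "y": 0, "z": -60, "spin": 0, "fingers": 1}, {"x": 0, "y": 0, "z": -120, "spin": 0, "fingers": 1}, {"x": 0, "y": 0, "z": -180, "spin": 0, "fingers": 1}, {"x": 0, "y": 0, "z": -240, "spin": 0, "fingers": 1}, {"x": 0, "y": 0, "z": -300, "spin": 0, "fingers": 1}, {"x": 0, "y": 0, "z": -360, "spin": 0, "fingers": 1}, {"x": 0, "y": 0, "z": -420, "spin": 0, "fingers": 1}, {"x": 0, "y": 0, "z": -480, "spin": 0, "fingers": 1}]}}

```text
clock: 1.27
eef_pos: [0.1263, 0.4447, 0.5517]
tool_rot: [0.138, 0.99, 0.029, 0.004]
ft_force: [0.1, -0.4, 0.7]
grip_width: 0.0001
grasp_force: 0.0
```

```bash
python3 - <<'E'
from workcell import readout
o=readout.get_obs(); print({k:v.round(3).tolist() for k,v in o.items() if k in("joint_pos","joint_vel","eef_pos","tool_rot")})
E
```

```text
{'joint_pos': [1.294, 0.264, 0.9, 2.149, -0.0, 1.571], 'joint_vel': [-0.001, -0.11, -0.102, -0.003, -0.002, -0.002], 'eef_pos': [0.126, 0.445, 0.552], 'tool_rot': [0.138, 0.99, 0.029, 0.004]}
```

The tool does tilt outward at the limit, about 3° so far, with joint 4 saturated. I'll keep going to see how it behaves.

Emit:
{"op": "jog_arm", "data": {"motion": [{"x": 0, "y": 0, "z": -60, "spin": 0, "fingers": 1}, {"x": 0, "y": 0, "z": -120, "spin": 0, "fingers": 1}, {"x": 0, "y": 0, "z": -180, "spin": 0, "fingers": 1}, {"x": 0, "y": 0, "z": -240, "spin": 0, "fingers": 1}]}}

```text
clock: 1.78
eef_pos: [0.1176, 0.414, 0.5827]
tool_rot: [0.138, 0.989, 0.06, 0.008]
ft_force: [0.7, 0.8, -0.0]
grip_width: -0.0001
grasp_force: 0.0
```

```bash
python3 - <<'E'
from workcell import readout
o=readout.get_obs(); print({k:v.round(3).tolist() for k,v in o.items() if k in("joint_pos","joint_vel","eef_pos","tool_rot")})
E
```

```text
{'joint_pos': [1.294, 0.177, 0.877, 2.149, -0.0, 1.571], 'joint_vel': [-0.001, -0.097, -0.098, -0.001, 0.0, 0.0], 'eef_pos': [0.118, 0.414, 0.583], 'tool_rot': [0.138, 0.989, 0.06, 0.008]}
```

Emit:
{"op": "jog_arm", "data": {"motion": [{"x": 0, "y": 0, "z": 0, "spin": 0, "fingers": 1}, {"x": 0, "y": 0, "z": 0, "spin": 0, "fingers": 1}]}}

```text
clock: 2.02
eef_pos: [0.1178, 0.4146, 0.5826]
tool_rot: [0.138, 0.989, 0.06, 0.008]
ft_force: [0.3, 0.1, 0.4]
grip_width: -0.0001
grasp_force: 0.0
```

```bash
python3 - <<'E'
from workcell import readout
o=readout.get_obs(); print({k:v.round(3).tolist() for k,v in o.items() if k in("joint_pos","joint_vel","eef_pos","tool_rot")})
E
```

```text
{'joint_pos': [1.294, 0.178, 0.878, 2.149, 0.0, 1.571], 'joint_vel': [0.001, 0.006, 0.003, -0.001, 0.001, -0.001], 'eef_pos': [0.118, 0.415, 0.583], 'tool_rot': [0.138, 0.989, 0.06, 0.008]}
```

Zero shifts keep the tilt, so it is retained and builds up. Before tilting further I'll turn the arm to face the window at azimuth about 0, with the finger axis along the bar. I need the world-to-tool conversion for that.

```bash
cat >> h.py <<'E'
from scipy.spatial.transform import Rotation as Ro
def st(target=None):
    from workcell import readout
    o=readout.get_obs(); R=Ro.from_quat(o["tool_rot"]); m=R.as_matrix()
    print(round(o["clock"],2),"q",o["joint_pos"].round(3),"p",o["eef_pos"].round(4),"F",o["ft_force"].round(1),"tilt",np.degrees(np.arccos(-m[2,2])).round(1),"z",m[:,2].round(3),"y",m[:,1].round(3))
    if target is not None: print("tool mm",(m.T@(np.array(target)-o["eef_pos"])*1000).round(1))
E
python3 -c "
from h import *
st((.40,.015,.47))"
```

```text
2.02 q [1.294 0.178 0.878 2.149 0.    1.571] p [0.1178 0.4146 0.5826] F [0.3 0.1 0.4] tilt 7.0 z [ 0.033  0.117 -0.993] y [0.271 0.955 0.122]
tool mm [-380.7 -318.7   74.3]
```

Emit:
{"op": "jog_arm", "data": {"motion": [{"x": -20, "y": -15, "z": 60, "spin": -2, "fingers": 1}, {"x": -60, "y": -50, "z": 85, "spin": -4, "fingers": 1}, {"x": -110, "y": -90, "z": 85, "spin": -6, "fingers": 1}, {"x": -160, "y": -130, "z": 85, "spin": -8, "fingers": 1}, {"x": -210, "y": -175, "z": 80, "spin": -10, "fingers": 1}, {"x": -260, "y": -215, "z": 80, "spin": -12, "fingers": 1}, {"x": -310, "y": -260, "z": 75, "spin": -14, "fingers": 1}, {"x": -360, "y": -300, "z": 75, "spin": -16, "fingers": 1}]}}

```text
clock: 3.02
eef_pos: [0.3745, 0.0532, 0.4729]
tool_rot: [-0.002, 0.998, 0.06, 0.017]
ft_force: [0.8, 0.3, 0.6]
grip_width: -0.0001
grasp_force: 0.0
```

```bash
python3 -c "
from h import *
st((.40,.015,.47))"
```

```text
3.02 q [ 0.047 -0.009  0.34   1.88   0.117  0.046] p [0.3745 0.0532 0.4729] F [0.8 0.3 0.6] tilt 7.1 z [ 0.034  0.119 -0.992] y [-0.005  0.993  0.119]
tool mm [-25.4 -38.4  -0.8]
```

Emit:
{"op": "jog_arm", "data": {"motion": [{"x": 0, "y": -40, "z": -500, "spin": 0, "fingers": 1}, {"x": 0, "y": -40, "z": -500, "spin": 0, "fingers": 1}, {"x": 0, "y": -40, "z": -500, "spin": 0, "fingers": 1}, {"x": 0, "y": -40, "z": -500, "spin": 0, "fingers": 1}, {"x": 0, "y": -40, "z": -500, "spin": 0, "fingers": 1}, {"x": 0, "y": -40, "z": -500, "spin": 0, "fingers": 1}, {"x": 0, "y": -40, "z": -500, "spin": 0, "fingers": 1}, {"x": 0, "y": -40, "z": -500, "spin": 0, "fingers": 1}]}}

```text
clock: 4.03
eef_pos: [0.3568, 0.0112, 0.5794]
tool_rot: [0.0, 0.997, 0.058, 0.046]
ft_force: [0.5, 0.2, 0.3]
grip_width: 0.0002
grasp_force: 0.0
```

```bash
python3 -c "
from h import *
st()"
```

```text
4.03 q [-0.072  0.035  0.698  2.149  0.121 -0.066] p [0.3568 0.0112 0.5794] F [0.5 0.2 0.3] tilt 8.5 z [ 0.092  0.115 -0.989] y [-0.004  0.993  0.115]
```

Emit:
{"op": "jog_arm", "data": {"motion": [{"x": 300, "y": 0, "z": -500, "spin": 0, "fingers": 1}, {"x": 300, "y": 0, "z": -500, "spin": 0, "fingers": 1}, {"x": 300, "y": 0, "z": -500, "spin": 0, "fingers": 1}, {"x": 300, "y": 0, "z": -500, "spin": 0, "fingers": 1}]}}

```text
clock: 4.53
eef_pos: [0.2525, 0.0162, 0.5883]
tool_rot: [0.002, 0.996, 0.054, 0.072]
ft_force: [-0.0, 0.6, -0.4]
grip_width: -0.0
grasp_force: 0.0
```

```bash
python3 -c "
from h import *
st()"
```

```text
4.53 q [-0.079 -0.193  0.521  2.149  0.119 -0.066] p [0.2525 0.0162 0.5883] F [-0.   0.6 -0.4] tilt 10.4 z [ 0.144  0.108 -0.984] y [-0.003  0.994  0.109]
```

```bash
cat >> h.py <<'E'
D=[((1.294,.241,.004,1.335,0),(.136,.480,.2305),(0,0,-1)),((1.294,.264,.9,2.149,0),(.1263,.4447,.5517),(.0157,.0563,-.998)),((1.294,.178,.878,2.149,0),(.1178,.4146,.5826),(.033,.117,-.993)),
((.047,-.009,.34,1.88,.117),(.3745,.0532,.4729),(.034,.119,-.992)),((-.072,.035,.698,2.149,.121),(.3568,.0112,.5794),(.092,.115,-.989)),((-.079,-.193,.521,2.149,.119),(.2525,.0162,.5883),(.144,.108,-.984))]
def fit():
    A=[];B=[]
    for q,p,z in D:
        u=np.array([np.cos(q[0]),np.sin(q[0]),0]);s,f=q[1],q[1]-q[2]
        A+=[[np.sin(s),np.cos(s),np.sin(f),np.cos(f),np.dot(z,u),1,0],[np.cos(s),-np.sin(s),np.cos(f),-np.sin(f),z[2],0,1]];B+=[np.dot(p,u),p[2]]
    x,_,rk,sv=np.linalg.lstsq(np.array(A),np.array(B),rcond=None);return x,rk,sv,np.abs(np.array(A)@x-B).max()
E
python3 -c "
from h import *
x,rk,sv,e=fit();print(x.round(3),rk,sv.round(3),e)
print([round(q[1]-q[2]+q[3],3) for q,p,z in D])"
```

```text
[ 0.493 -0.001  0.006  0.391  0.4    0.001  0.238] 7 [4.842 4.187 0.653 0.629 0.294 0.27  0.041] 0.0006256144470094815
[1.572, 1.513, 1.449, 1.531, 1.486, 1.435]
```

The kinematic fit is good to 0.6 mm: links 0.493 and 0.391, tool 0.40. A tilt of about 52° at the lip is reachable. I'll keep pushing up and outward against the joint-4 limit to build the tilt.

Emit:
{"op": "jog_arm", "data": {"motion": [{"x": -230, "y": 0, "z": -440, "spin": 0, "fingers": 1}, {"x": -230, "y": 0, "z": -440, "spin": 0, "fingers": 1}, {"x": -230, "y": 0, "z": -440, "spin": 0, "fingers": 1}, {"x": -230, "y": 0, "z": -440, "spin": 0, "fingers": 1}, {"x": -230, "y": 0, "z": -440, "spin": 0, "fingers": 1}, {"x": -230, "y": 0, "z": -440, "spin": 0, "fingers": 1}, {"x": -230, "y": 0, "z": -440, "spin": 0, "fingers": 1}, {"x": -230, "y": 0, "z": -440, "spin": 0, "fingers": 1}]}}

```text
clock: 5.52
eef_pos: [0.3765, 0.0149, 0.6191]
tool_rot: [0.004, 0.993, 0.053, 0.102]
ft_force: [-0.1, 0.4, 0.2]
grip_width: 0.0002
grasp_force: 0.0
```

```bash
python3 -c "
from h import *
st()"
```

```text
5.53 q [-0.054  0.045  0.823  2.149  0.116 -0.035] p [0.3765 0.0149 0.6191] F [-0.1  0.4  0.2] tilt 13.2 z [ 0.203  0.105 -0.973] y [-0.003  0.994  0.107]
```

Emit:
{"op": "jog_arm", "data": {"motion": [{"x": -200, "y": 0, "z": -460, "spin": 0, "fingers": 1}, {"x": -200, "y": 0, "z": -460, "spin": 0, "fingers": 1}, {"x": -200, "y": 0, "z": -460, "spin": 0, "fingers": 1}, {"x": -200, "y": 0, "z": -460, "spin": 0, "fingers": 1}, {"x": -200, "y": 0, "z": -460, "spin": 0, "fingers": 1}, {"x": -200, "y": 0, "z": -460, "spin": 0, "fingers": 1}, {"x": -200, "y": 0, "z": -460, "spin": 0, "fingers": 1}, {"x": -200, "y": 0, "z": -460, "spin": 0, "fingers": 1}]}}

```text
clock: 6.52
eef_pos: [0.4205, 0.0098, 0.6384]
tool_rot: [0.006, 0.99, 0.053, 0.133]
ft_force: [-0.6, 0.0, -0.5]
grip_width: 0.0002
grasp_force: 0.0
```

```bash
python3 -c "
from h import *
st()"
```

```text
6.53 q [-0.063  0.121  0.961  2.149  0.12  -0.036] p [0.4205 0.0098 0.6384] F [-0.6  0.  -0.5] tilt 16.5 z [ 0.265  0.103 -0.959] y [-0.003  0.994  0.106]
```

Emit:
{"op": "jog_arm", "data": {"motion": [{"x": 150, "y": 0, "z": -500, "spin": 0, "fingers": 1}, {"x": 150, "y": 0, "z": -500, "spin": 0, "fingers": 1}, {"x": 150, "y": 0, "z": -500, "spin": 0, "fingers": 1}, {"x": 150, "y": 0, "z": -500, "spin": 0, "fingers": 1}, {"x": 150, "y": 0, "z": -500, "spin": 0, "fingers": 1}, {"x": 150, "y": 0, "z": -500, "spin": 0, "fingers": 1}, {"x": 150, "y": 0, "z": -500, "spin": 0, "fingers": 1}, {"x": 150, "y": 0, "z": -500, "spin": 0, "fingers": 1}]}}

```text
clock: 7.52
eef_pos: [0.2755, 0.0216, 0.6553]
tool_rot: [0.007, 0.985, 0.051, 0.162]
ft_force: [0.3, 0.3, 0.5]
grip_width: -0.0001
grasp_force: 0.0
```

```bash
python3 -c "
from h import *
st()"
```

```text
7.53 q [-0.045 -0.184  0.717  2.149  0.112 -0.011] p [0.2755 0.0216 0.6553] F [0.3 0.3 0.5] tilt 19.5 z [ 0.32   0.097 -0.942] y [-0.002  0.995  0.102]
```

The tilt saturates at about 3.4° per call, because each call's orientation reference is fixed when it starts. Short calls should therefore build tilt much faster.

Emit:
{"op": "jog_arm", "data": {"motion": [{"x": -200, "y": 0, "z": -460, "spin": 0, "fingers": 1}, {"x": -200, "y": 0, "z": -460, "spin": 0, "fingers": 1}]}}

```text
clock: 7.78
eef_pos: [0.3017, 0.0236, 0.6811]
tool_rot: [0.009, 0.98, 0.05, 0.191]
ft_force: [-0.5, 0.3, -0.6]
grip_width: -0.0003
grasp_force: 0.0
```

```bash
python3 -c "
from h import *
st()"
```

```text
7.78 q [-0.027 -0.137  0.825  2.149  0.104  0.012] p [0.3017 0.0236 0.6811] F [-0.5  0.3 -0.6] tilt 22.7 z [ 0.375  0.094 -0.922] y [-0.002  0.995  0.101]
```

Emit:
{"op": "jog_arm", "data": {"motion": [{"x": -200, "y": 0, "z": -460, "spin": 0, "fingers": 1}]}}

```text
clock: 7.9
eef_pos: [0.3113, 0.0233, 0.6971]
tool_rot: [0.01, 0.976, 0.049, 0.211]
ft_force: [-0.1, -0.1, 0.1]
grip_width: 0.0
grasp_force: 0.0
```

Emit:
{"op": "jog_arm", "data": {"motion": [{"x": -200, "y": 0, "z": -460, "spin": 0, "fingers": 1}]}}

```text
clock: 8.02
eef_pos: [0.316, 0.0229, 0.7152]
tool_rot: [0.011, 0.971, 0.049, 0.234]
ft_force: [-0.4, -0.8, -0.1]
grip_width: 0.0001
grasp_force: 0.0
```

```bash
python3 -c "
from h import *
st()"
```

```text
8.03 q [-0.024 -0.114  0.937  2.149  0.101  0.023] p [0.316  0.0229 0.7152] F [-0.4 -0.8 -0.1] tilt 27.6 z [ 0.455  0.09  -0.886] y [-0.001  0.995  0.1  ]
```

Emit:
{"op": "jog_arm", "data": {"motion": [{"x": -210, "y": 0, "z": -470, "spin": 0, "fingers": 1}]}}

```text
clock: 8.15
eef_pos: [0.3184, 0.0224, 0.7327]
tool_rot: [0.012, 0.965, 0.049, 0.256]
ft_force: [0.2, 0.4, -0.7]
grip_width: 0.0001
grasp_force: 0.0
```

Emit:
{"op": "jog_arm", "data": {"motion": [{"x": -210, "y": 0, "z": -470, "spin": 0, "fingers": 1}]}}

```text
clock: 8.28
eef_pos: [0.3181, 0.0218, 0.7499]
tool_rot: [0.013, 0.959, 0.048, 0.278]
ft_force: [0.2, -0.5, -0.2]
grip_width: 0.0001
grasp_force: 0.0
```

Emit:
{"op": "jog_arm", "data": {"motion": [{"x": -210, "y": 0, "z": -470, "spin": 0, "fingers": 1}]}}

```text
clock: 8.4
eef_pos: [0.315, 0.0213, 0.7668]
tool_rot: [0.015, 0.952, 0.048, 0.3]
ft_force: [0.5, 0.3, -0.5]
grip_width: -0.0001
grasp_force: 0.0
```

Emit:
{"op": "jog_arm", "data": {"motion": [{"x": -210, "y": 0, "z": -470, "spin": 0, "fingers": 1}]}}

```text
clock: 8.52
eef_pos: [0.3094, 0.021, 0.7834]
tool_rot: [0.016, 0.945, 0.048, 0.322]
ft_force: [0.9, -0.6, -0.2]
grip_width: 0.0001
grasp_force: 0.0
```

Emit:
{"op": "jog_arm", "data": {"motion": [{"x": -250, "y": 0, "z": -430, "spin": 0, "fingers": 1}]}}

```text
clock: 8.65
eef_pos: [0.3069, 0.0207, 0.8007]
tool_rot: [0.017, 0.937, 0.047, 0.344]
ft_force: [0.3, 1.0, 0.1]
grip_width: -0.0001
grasp_force: 0.0
```

Emit:
{"op": "jog_arm", "data": {"motion": [{"x": -250, "y": 0, "z": -430, "spin": 0, "fingers": 1}]}}

```text
clock: 8.78
eef_pos: [0.3027, 0.0203, 0.817]
tool_rot: [0.018, 0.93, 0.047, 0.365]
ft_force: [-0.3, 1.1, -0.1]
grip_width: -0.0002
grasp_force: 0.0
```

Emit:
{"op": "jog_arm", "data": {"motion": [{"x": -250, "y": 0, "z": -430, "spin": 0, "fingers": 1}]}}

```text
clock: 8.9
eef_pos: [0.2955, 0.0202, 0.8329]
tool_rot: [0.019, 0.921, 0.047, 0.386]
ft_force: [0.8, -1.1, 0.3]
grip_width: -0.0001
grasp_force: 0.0
```

```bash
python3 -c "
from h import *
st()"
```

```text
8.9 q [-0.018 -0.126  1.248  2.149  0.084  0.058] p [0.2955 0.0202 0.8329] F [ 0.8 -1.1  0.3] tilt 45.8 z [ 0.713  0.071 -0.697] y [-0.001  0.995  0.1  ]
```

Emit:
{"op": "jog_arm", "data": {"motion": [{"x": 0, "y": 0, "z": -500, "spin": 0, "fingers": 1}]}}

```text
clock: 9.02
eef_pos: [0.2652, 0.0182, 0.8542]
tool_rot: [0.021, 0.907, 0.038, 0.419]
ft_force: [-0.1, 2.0, 0.0]
grip_width: 0.0002
grasp_force: 0.0
```

Emit:
{"op": "jog_arm", "data": {"motion": [{"x": 0, "y": 0, "z": -500, "spin": 0, "fingers": 1}]}}

```text
clock: 9.15
eef_pos: [0.2353, 0.0131, 0.872]
tool_rot: [0.021, 0.892, 0.041, 0.45]
ft_force: [-1.2, 0.7, -0.3]
grip_width: -0.0001
grasp_force: 0.0
```

Emit:
{"op": "jog_arm", "data": {"motion": [{"x": 0, "y": 0, "z": -500, "spin": 0, "fingers": 1}]}}

```text
clock: 9.28
eef_pos: [0.1974, 0.0186, 0.8799]
tool_rot: [-0.002, 0.883, 0.053, 0.467]
ft_force: [-0.3, -2.1, 0.1]
grip_width: 0.0003
grasp_force: 0.0
```

Emit:
{"op": "jog_arm", "data": {"motion": [{"x": 0, "y": 0, "z": -500, "spin": 0, "fingers": 1}]}}

```text
clock: 9.4
eef_pos: [0.1653, 0.011, 0.8887]
tool_rot: [0.012, 0.871, 0.048, 0.489]
ft_force: [0.3, -0.4, 0.7]
grip_width: -0.0001
grasp_force: 0.0
```

```bash
python3 -c "
from h import *
st()"
```

```text
9.4 q [ 0.117 -0.329  1.275  2.149 -0.027  0.128] p [0.1653 0.011  0.8887] F [ 0.3 -0.4  0.7] tilt 58.8 z [ 0.852  0.072 -0.518] y [-0.027  0.995  0.095]
```

The tilt is now 58.8°, slightly more than the folded-arm limit allows near the bench, but that limit will ease it back on the way down. I'll work out the descent.

```bash
python3 -c "
from h import *
st((.42,.015,.45));st((.50,.015,.25))"
```

```text
9.4 q [ 0.117 -0.329  1.275  2.149 -0.027  0.128] p [0.1653 0.011  0.8887] F [ 0.3 -0.4  0.7] tilt 58.8 z [ 0.852  0.072 -0.518] y [-0.027  0.995  0.095]
tool mm [240.3 -44.5 444.6]
9.4 q [ 0.117 -0.329  1.275  2.149 -0.027  0.128] p [0.1653 0.011  0.8887] F [ 0.3 -0.4  0.7] tilt 58.8 z [ 0.852  0.072 -0.518] y [-0.027  0.995  0.095]
tool mm [368.5 -65.7 616.4]
```

Emit:
{"op": "jog_arm", "data": {"motion": [{"x": 30, "y": -5, "z": 55, "spin": 0, "fingers": 1}, {"x": 60, "y": -11, "z": 110, "spin": 0, "fingers": 1}, {"x": 90, "y": -17, "z": 165, "spin": 0, "fingers": 1}, {"x": 120, "y": -22, "z": 220, "spin": 0, "fingers": 1}, {"x": 150, "y": -28, "z": 275, "spin": 0, "fingers": 1}, {"x": 180, "y": -33, "z": 330, "spin": 0, "fingers": 1}, {"x": 210, "y": -39, "z": 385, "spin": 0, "fingers": 1}, {"x": 240, "y": -44, "z": 440, "spin": 0, "fingers": 1}]}}

```text
clock: 10.4
eef_pos: [0.3499, 0.0139, 0.558]
tool_rot: [0.018, 0.871, 0.044, 0.488]
ft_force: [1.9, -0.1, 0.6]
grip_width: 0.0002
grasp_force: 0.0
```

```bash
python3 -c "
from h import *
st((.50,.015,.22))"
```

```text
10.4 q [-0.045 -0.775 -0.331  0.994  0.098  0.052] p [0.3499 0.0139 0.558 ] F [ 1.9 -0.1  0.6] tilt 58.7 z [ 0.852  0.059 -0.52 ] y [-0.011  0.995  0.095]
tool mm [208.6 -32.7 303.6]
```

Emit:
{"op": "jog_arm", "data": {"motion": [{"x": 30, "y": -5, "z": 45, "spin": 0, "fingers": 1}, {"x": 60, "y": -10, "z": 90, "spin": 0, "fingers": 1}, {"x": 90, "y": -15, "z": 135, "spin": 0, "fingers": 1}, {"x": 120, "y": -20, "z": 180, "spin": 0, "fingers": 1}, {"x": 150, "y": -25, "z": 225, "spin": 0, "fingers": 1}, {"x": 180, "y": -30, "z": 265, "spin": 0, "fingers": 1}, {"x": 200, "y": -32, "z": 290, "spin": 0, "fingers": 1}, {"x": 200, "y": -32, "z": 290, "spin": 0, "fingers": 1}]}}

```text
clock: 11.4
eef_pos: [0.4902, 0.0157, 0.2311]
tool_rot: [0.017, 0.874, 0.045, 0.483]
ft_force: [-0.6, -1.5, 0.2]
grip_width: 0.0001
grasp_force: 0.0
```

```bash
python3 -c "
from h import *
st((.51,.015,.12))"
```

```text
11.4 q [-0.013 -0.281 -1.06  -0.22   0.073  0.067] p [0.4902 0.0157 0.2311] F [-0.6 -1.5  0.2] tilt 58.1 z [ 0.846  0.062 -0.529] y [-0.013  0.995  0.095]
tool mm [ 83.1 -11.5  75.5]
```

Emit:
{"op": "jog_arm", "data": {"motion": [{"x": 43, "y": -5, "z": 26, "spin": 0, "fingers": 1}]}}

```text
clock: 11.52
eef_pos: [0.5074, 0.0148, 0.2048]
tool_rot: [0.017, 0.875, 0.045, 0.483]
ft_force: [0.8, 0.0, -0.1]
grip_width: -0.0001
grasp_force: 0.0
```

Emit:
{"op": "jog_arm", "data": {"motion": [{"x": 43, "y": -5, "z": 26, "spin": 0, "fingers": 1}]}}

```text
clock: 11.65
eef_pos: [0.5249, 0.0137, 0.1675]
tool_rot: [0.016, 0.882, 0.045, 0.469]
ft_force: [0.3, 1.1, 0.8]
grip_width: 0.0001
grasp_force: 0.0
```

Emit:
{"op": "jog_arm", "data": {"motion": [{"x": 43, "y": -5, "z": 26, "spin": 0, "fingers": 1}]}}

```text
clock: 11.78
eef_pos: [0.543, 0.0126, 0.1281]
tool_rot: [0.016, 0.887, 0.045, 0.46]
ft_force: [1.4, 0.2, 0.1]
grip_width: 0.0
grasp_force: 0.0
```

```bash
python3 - <<'E'
from h import *
st((.52,.015,.07))
from workcell import camera
d={n:camera(n) for n in("scene","side","wrist")}
pickle.dump(d,open("d1.pkl","wb"))
r=lambda i,s:cv2.resize(i,None,fx=s,fy=s,interpolation=cv2.INTER_CUBIC)
c=np.zeros((590,800,3),np.uint8)
b=r(d["side"]["pixels"][130:305,215:385],3.3);c[:578,:561]=b
w=r(d["wrist"]["pixels"],.425);c[:w.shape[0],562:562+w.shape[1]]=w
s=r(d["scene"]["pixels"][150:270,240:320],2.9);c[200:200+s.shape[0],562:562+s.shape[1]]=s
cv2.imwrite("pics/c1.png",c[:,:,::-1])
E
```

```text
11.78 q [-0.023  0.158 -1.083 -0.628  0.083  0.056] p [0.543  0.0126 0.1281] F [1.4 0.2 0.1] tilt 55.1 z [ 0.817  0.064 -0.573] y [-0.013  0.996  0.094]
tool mm [60.8 -2.7 14.7]
```

View pics/c1.png

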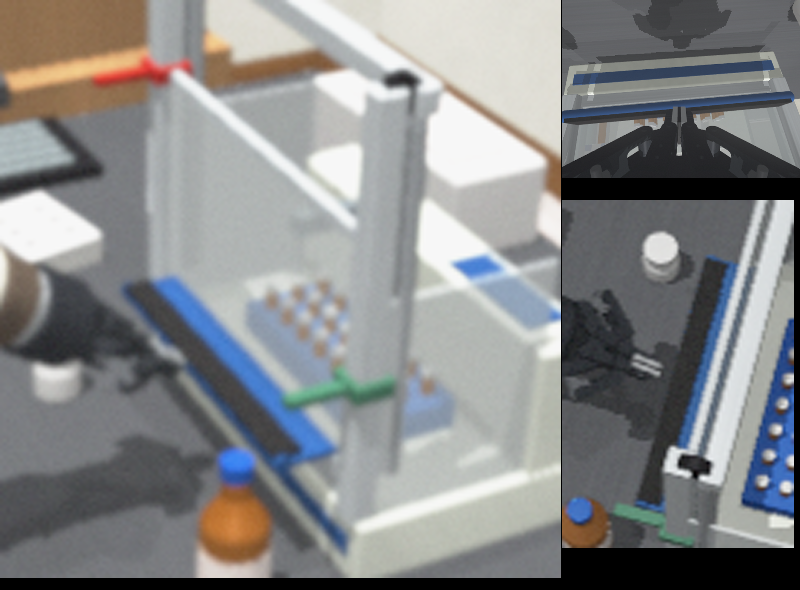

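The crop shows the fingertips just in front of the lip and slightly above the strip: tip at side crop (180,360), and about 5 mm of gap in the scene crop at (662,370). I'll back off, which also lowers the tilt, and then go down.

Emit:
{"op": "jog_arm", "data": {"motion": [{"x": 39, "y": -2, "z": -21, "spin": 0, "fingers": 1}]}}

```text
clock: 12.05
eef_pos: [0.5284, 0.0106, 0.1243]
tool_rot: [0.015, 0.895, 0.045, 0.444]
ft_force: [0.4, 0.3, 0.5]
grip_width: 0.0001
grasp_force: 0.0
```

Emit:
{"op": "jog_arm", "data": {"motion": [{"x": 39, "y": -2, "z": -21, "spin": 0, "fingers": 1}]}}

```text
clock: 12.18
eef_pos: [0.5137, 0.0078, 0.1248]
tool_rot: [0.014, 0.902, 0.045, 0.43]
ft_force: [0.3, -0.1, 1.3]
grip_width: -0.0002
grasp_force: 0.0
```

Emit:
{"op": "jog_arm", "data": {"motion": [{"x": 39, "y": -2, "z": -21, "spin": 0, "fingers": 1}]}}

```text
clock: 12.3
eef_pos: [0.4966, 0.0045, 0.1267]
tool_rot: [0.014, 0.908, 0.045, 0.416]
ft_force: [-0.1, 0.4, -0.0]
grip_width: 0.0001
grasp_force: 0.0
```

```bash
python3 -c "
from h import *
st((.53,.015,.065))"
```

```text
12.3 q [-0.064  0.007 -1.086 -0.379  0.12   0.021] p [0.4966 0.0045 0.1267] F [-0.1  0.4 -0. ] tilt 49.5 z [ 0.757  0.071 -0.65 ] y [-0.013  0.996  0.094]
tool mm [25.4  4.3 66.1]
```

Emit:
{"op": "jog_arm", "data": {"motion": [{"x": 15, "y": 2, "z": 35, "spin": 0, "fingers": 1}, {"x": 29, "y": 4, "z": 69, "spin": 0, "fingers": 1}, {"x": 29, "y": 4, "z": 69, "spin": 0, "fingers": 1}]}}

```text
clock: 12.68
eef_pos: [0.5317, 0.0154, 0.0565]
tool_rot: [0.014, 0.91, 0.046, 0.411]
ft_force: [0.5, -0.6, 0.4]
grip_width: 0.0001
grasp_force: 0.0
```

```bash
python3 -c "
from h import *
st((.565,.015,.06))"
```

```text
12.68 q [-0.021  0.326 -1.086 -0.69   0.088  0.049] p [0.5317 0.0154 0.0565] F [ 0.5 -0.6  0.4] tilt 48.9 z [ 0.75   0.072 -0.658] y [-0.013  0.995  0.094]
tool mm [-24.7  -0.5  22.6]
```

Emit:
{"op": "jog_arm", "data": {"motion": [{"x": -12, "y": 0, "z": 11, "spin": 0, "fingers": 1}, {"x": -25, "y": 0, "z": 23, "spin": 0, "fingers": 1}, {"x": -25, "y": 0, "z": 23, "spin": 0, "fingers": 1}]}}

```text
clock: 13.05
eef_pos: [0.5681, 0.015, 0.0662]
tool_rot: [0.014, 0.908, 0.045, 0.416]
ft_force: [-0.1, -0.5, 1.0]
grip_width: 0.0
grasp_force: 0.0
```

```bash
python3 - <<'E'
from h import *
st((.565,.015,.08))
from workcell import camera
d={n:camera(n) for n in("scene","side","wrist")}
pickle.dump(d,open("d2.pkl","wb"))
r=lambda i,s:cv2.resize(i,None,fx=s,fy=s,interpolation=cv2.INTER_CUBIC)
c=np.zeros((590,800,3),np.uint8)
b=r(d["side"]["pixels"][200:290,240:340],5);c[:450,:500]=b
w=r(d["wrist"]["pixels"][150:420,100:500],.74);c[:w.shape[0],502:502+w.shape[1]]=w
s=r(d["scene"]["pixels"][150:270,240:320],2.9);c[202:202+s.shape[0],502:502+s.shape[1]]=s
cv2.imwrite("pics/c2.png",c[:,:,::-1])
E
```

```text
13.05 q [-0.02   0.33  -0.999 -0.62   0.086  0.05 ] p [0.5681 0.015  0.0662] F [-0.1 -0.5  1. ] tilt 49.5 z [ 0.757  0.071 -0.649] y [-0.013  0.995  0.094]
tool mm [ -8.3   1.4 -11.3]
```

View pics/c2.png

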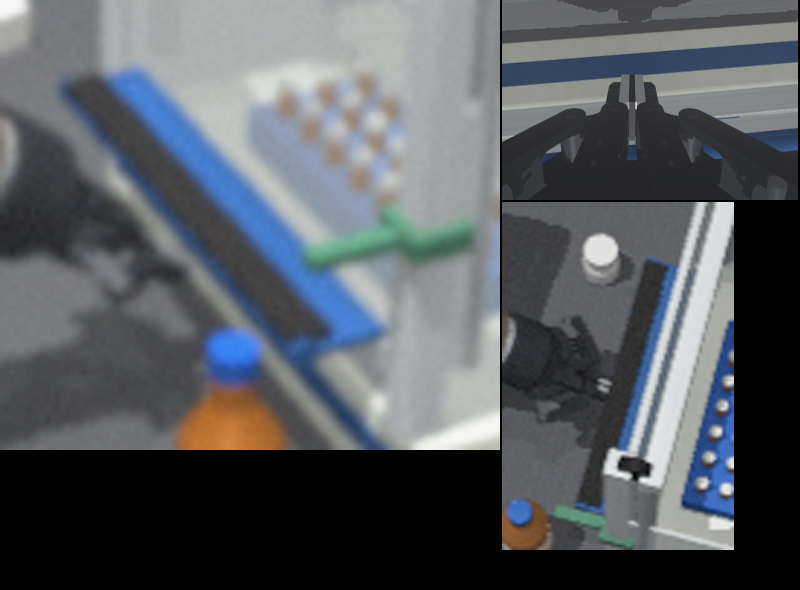

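The fingertips are now hidden beneath the lip in the scene and side views, and the underside wrist view agrees. I'll raise slowly until they touch.

Emit:
{"op": "jog_arm", "data": {"motion": [{"x": -5, "y": 0.6, "z": -4, "spin": 0, "fingers": 1}, {"x": -10, "y": 1.2, "z": -8.6, "spin": 0, "fingers": 1}, {"x": -15, "y": 1.9, "z": -13, "spin": 0, "fingers": 1}, {"x": -20, "y": 2.5, "z": -17.2, "spin": 0, "fingers": 1}]}}

```text
clock: 13.7
eef_pos: [0.5644, 0.0151, 0.0861]
tool_rot: [0.014, 0.911, 0.045, 0.411]
ft_force: [-0.5, -0.6, -3.4]
grip_width: -0.0004
grasp_force: 1.4
```

Emit:
{"op": "jog_arm", "data": {"motion": [{"x": -5, "y": 0.6, "z": -4, "spin": 0, "fingers": 1}, {"x": -10, "y": 1.2, "z": -8.6, "spin": 0, "fingers": 1}, {"x": -15, "y": 1.9, "z": -13, "spin": 0, "fingers": 1}, {"x": -20, "y": 2.5, "z": -17.2, "spin": 0, "fingers": 1}]}}

```text
clock: 14.2
eef_pos: [0.5647, 0.0151, 0.1127]
tool_rot: [0.014, 0.91, 0.045, 0.411]
ft_force: [-5.4, -0.4, -3.0]
grip_width: 0.0002
grasp_force: 3.0
```

```bash
python3 - <<'E'
from h import *
st()
from workcell import camera
d={n:camera(n) for n in("scene","side")}
pickle.dump(d,open("d3.pkl","wb"))
r=lambda i,s:cv2.resize(i,None,fx=s,fy=s,interpolation=cv2.INTER_CUBIC)
c=np.zeros((450,800,3),np.uint8)
b=r(d["side"]["pixels"][200:290,240:340],5);c[:450,:500]=b
s=r(d["scene"]["pixels"][150:270,240:320],2.9);c[:s.shape[0],502:502+s.shape[1]]=s
cv2.imwrite("pics/c3.png",c[:,:,::-1])
E
```

```text
14.2 q [-0.019  0.166 -0.948 -0.392  0.086  0.05 ] p [0.5647 0.0151 0.1127] F [-5.4 -0.4 -3. ] tilt 48.8 z [ 0.749  0.071 -0.658] y [-0.012  0.995  0.094]
```

View pics/c3.png

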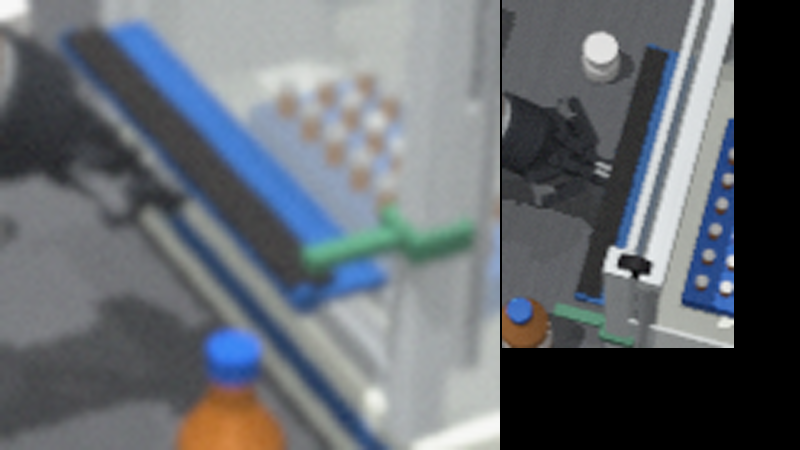

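Lip contact is confirmed. The bar's right end rose in the side crop from about (300,345) to (308,293), with light forces of about 6 N. I'll quantify the height now.

```bash
python3 - <<'E'
from h import *
d2=pickle.load(open("d2.pkl","rb"));d3=pickle.load(open("d3.pkl","rb"))
S=d2["side"];pr=lambda c,X:((q:=P(c)@np.r_[X,1])[:2]/q[2]).round(2)
for z in(.1,.12,.14,.16,.195): print(z,pr(S,(.566,-.135,z)),pr(d2["scene"],(.566,-.135,z)))
for nm,d in(("d2",d2),("d3",d3)):
  for n in("side","scene"):
    im=d[n]["pixels"];h=cv2.cvtColor(im,cv2.COLOR_RGB2HSV)
    x0,y0,x1,y1=(240,195,340,290) if n=="side" else (255,150,310,275)
    for lab,lo,hi in(("green",(60,70,40),(95,255,255)),("blue",(100,110,40),(125,255,255))):
        m=cv2.inRange(h,lo,hi)[y0:y1,x0:x1];k,_,stt,ce=cv2.connectedComponentsWithStats(m)
        for i in range(1,k):
            if stt[i][4]>20:
                ys,xs=np.where(_==i);a=np.c_[xs+x0,ys+y0]
                print(nm,n,lab,len(a),"L",a[a[:,0].argmin()],"R",a[a[:,0].argmax()],"T",a[a[:,1].argmin()],"B",a[a[:,1].argmax()])
E
```

```text
0.1 [301.79 273.48] [267.62 256.11]
0.12 [302.1  267.21] [267.47 254.57]
0.14 [302.43 260.85] [267.32 252.99]
0.16 [302.76 254.39] [267.17 251.37]
0.195 [303.35 242.83] [266.89 248.44]
d2 side green 160 L [301 249] R [333 245] T [317 242] B [303 253]
d2 side blue 648 L [262 216] R [315 265] T [266 214] B [313 289]
d2 side blue 103 L [281 267] R [291 268] T [282 266] B [285 276]
d2 scene green 102 L [258 257] R [284 267] T [259 255] B [280 268]
d2 scene blue 244 L [280 231] R [299 172] T [295 171] B [280 234]
d2 scene blue 124 L [302 251] R [309 225] T [309 225] B [308 256]
d2 scene blue 23 L [266 253] R [274 254] T [266 253] B [273 257]
d3 side green 174 L [300 249] R [333 245] T [317 242] B [301 253]
d3 side blue 417 L [262 206] R [307 245] T [264 205] B [300 248]
d3 side blue 97 L [275 244] R [315 289] T [275 244] B [313 289]
d3 side blue 94 L [296 257] R [316 255] T [309 252] B [300 261]
d3 side blue 106 L [281 267] R [291 268] T [282 266] B [285 276]
d3 scene green 98 L [258 257] R [284 267] T [259 255] B [280 268]
d3 scene blue 258 L [279 232] R [300 168] T [295 167] B [279 234]
d3 scene blue 124 L [302 251] R [309 225] T [309 225] B [308 256]
d3 scene blue 26 L [265 251] R [274 252] T [265 251] B [271 254]
```

Emit:
{"op": "jog_arm", "data": {"motion": [{"x": -4, "y": 0.5, "z": -3.5, "spin": 0, "fingers": 1}, {"x": -8, "y": 1, "z": -7, "spin": 0, "fingers": 1}, {"x": -12, "y": 1.5, "z": -10.5, "spin": 0, "fingers": 1}, {"x": -16, "y": 2, "z": -14, "spin": 0, "fingers": 1}, {"x": -20, "y": 2.5, "z": -17.5, "spin": 0, "fingers": 1}, {"x": -23, "y": 3, "z": -20, "spin": 0, "fingers": 1}, {"x": -26, "y": 3.3, "z": -22.5, "spin": 0, "fingers": 1}, {"x": -26, "y": 3.3, "z": -22.5, "spin": 0, "fingers": 1}]}}

```text
clock: 15.3
eef_pos: [0.5655, 0.0153, 0.1481]
tool_rot: [0.014, 0.91, 0.046, 0.412]
ft_force: [-6.5, 0.4, -2.2]
grip_width: -0.0001
grasp_force: 2.8
```

```bash
python3 - <<'E'
from h import *
st()
from workcell import camera
d={n:camera(n) for n in("scene","side")}
pickle.dump(d,open("d4.pkl","wb"))
r=lambda i,s:cv2.resize(i,None,fx=s,fy=s,interpolation=cv2.INTER_CUBIC)
c=np.zeros((600,800,3),np.uint8)
c[:,:500]=r(d["side"]["pixels"][220:280,290:340],10)
c[:400,500:]=r(d["scene"]["pixels"][235:275,255:285],10)
c[410:600,500:800]=r(d["side"]["pixels"][180:218,245:305],5)
cv2.imwrite("pics/c4.png",c[:,:,::-1])
E
```

```text
15.3 q [-0.019  0.069 -0.902 -0.251  0.086  0.05 ] p [0.5655 0.0153 0.1481] F [-6.5  0.4 -2.2] tilt 49.0 z [ 0.751  0.072 -0.657] y [-0.012  0.995  0.094]
```

View pics/c4.png

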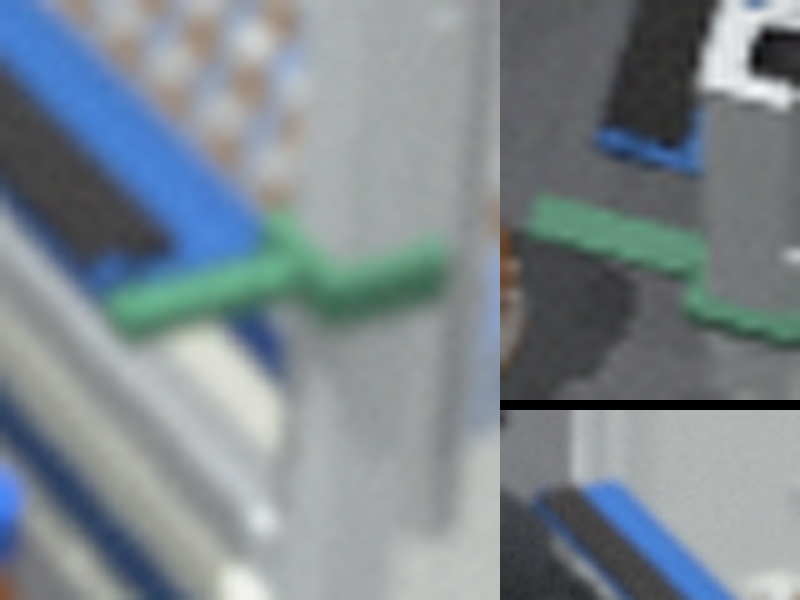

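```bash
python3 - <<'E'
from h import *
d=pickle.load(open("d4.pkl","rb"))
s=lambda u,v:(255+(u-499.5)/10-.5,235+(v+.5)/10-.5); t=lambda u,v:(290+(u+.5)/10-.5,220+(v+.5)/10-.5)
for n,a,b in(("stripRF",s(606,126),t(85,262)),("stripRB",s(690,147),t(172,240)),("gtip",s(532,213),t(118,312)),("gtop farcorner",s(537,194),t(106,293)),("collar junction top",s(700,245),t(290,238)),("web end corner bar front",s(598,145),t(95,283))):
    print(n,*tri(d["scene"],a,d["side"],b))
E
```

```text
stripRF [ 0.5573 -0.1284  0.1839] [0.7 0.8]
stripRB [ 0.5828 -0.1279  0.183 ] [0.8 0.9]
gtip [ 0.5455 -0.1628  0.1941] [0.2 0.2]
gtop farcorner [ 0.5454 -0.1572  0.1962] [0.3 0.3]
collar junction top [ 0.5955 -0.1606  0.2001] [0.3 0.4]
web end corner bar front [ 0.5566 -0.1343  0.1815] [0.6 0.7]
```

Emit:
{"op": "jog_arm", "data": {"motion": [{"x": -3, "y": 0.4, "z": -2.6, "spin": 0, "fingers": 1}, {"x": -6, "y": 0.8, "z": -5.2, "spin": 0, "fingers": 1}, {"x": -9, "y": 1.1, "z": -7.8, "spin": 0, "fingers": 1}, {"x": -11, "y": 1.4, "z": -9.5, "spin": 0, "fingers": 1}, {"x": -12, "y": 1.5, "z": -10.4, "spin": 0, "fingers": 1}, {"x": -12, "y": 1.5, "z": -10.4, "spin": 0, "fingers": 1}]}}

```text
clock: 16.15
eef_pos: [0.5657, 0.0154, 0.164]
tool_rot: [0.014, 0.91, 0.046, 0.412]
ft_force: [-7.0, 0.4, -1.9]
grip_width: -0.0001
grasp_force: 2.9
```

```bash
python3 - <<'E'
from h import *
st()
from workcell import camera
d={n:camera(n) for n in("scene","side")}
pickle.dump(d,open("d5.pkl","wb"))
r=lambda i,s:cv2.resize(i,None,fx=s,fy=s,interpolation=cv2.INTER_CUBIC)
c=np.zeros((600,800,3),np.uint8)
c[:,:500]=r(d["side"]["pixels"][220:280,290:340],10)
c[:400,500:]=r(d["scene"]["pixels"][235:275,255:285],10)
cv2.imwrite("pics/c5.png",c[:,:,::-1])
# predicted rows for strip front edge line at height axis zg+9 in the side view, strip edge x=.558
for z in (.183,.190,.195,.200,.204):
    for y in(-.128,-.134): 
        for n in("side","scene"):
            q=P(d[n])@np.array([.558,y,z,1]);print(z,y,n,(q[:2]/q[2]).round(1),end=' | ')
    print()
E
```

```text
16.15 q [-0.019  0.029 -0.879 -0.188  0.086  0.05 ] p [0.5657 0.0154 0.164 ] F [-7.   0.4 -1.9] tilt 48.9 z [ 0.751  0.072 -0.657] y [-0.013  0.995  0.094]
0.183 -0.128 side [299.  246.2] | 0.183 -0.128 scene [265.  246.6] | 0.183 -0.134 side [300.2 247.4] | 0.183 -0.134 scene [264.5 248.5] | 
0.19 -0.128 side [299.1 243.9] | 0.19 -0.128 scene [264.9 246. ] | 0.19 -0.134 side [300.3 245.1] | 0.19 -0.134 scene [264.4 247.9] | 
0.195 -0.128 side [299.2 242.2] | 0.195 -0.128 scene [264.9 245.5] | 0.195 -0.134 side [300.3 243.4] | 0.195 -0.134 scene [264.4 247.4] | 
0.2 -0.128 side [299.3 240.5] | 0.2 -0.128 scene [264.8 245.1] | 0.2 -0.134 side [300.4 241.7] | 0.2 -0.134 scene [264.3 247. ] | 
0.204 -0.128 side [299.3 239.2] | 0.204 -0.128 scene [264.8 244.7] | 0.204 -0.134 side [300.5 240.4] | 0.204 -0.134 scene [264.3 246.7] |
```

View pics/c5.png

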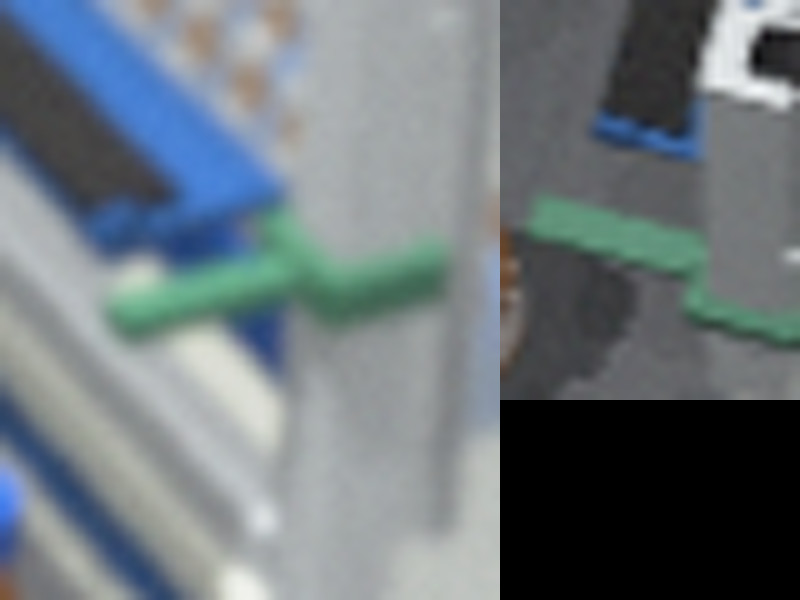

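The crop shows the bar's end clear of the pointer and about level: bar end near side crop (115,225), pointer tip near (120,315). As a final check I'll cast side-view edge pixels onto the vertical planes of the web end and the pointer.

```bash
python3 - <<'E'
from h import *
d=pickle.load(open("d5.pkl","rb"));c=d["side"];im=c["pixels"]
R=cv2.Rodrigues(np.array(c["rvec"],float))[0];C=-R.T@np.ravel(c["tvec"])
def ry(p,y):
    v=R.T@np.linalg.inv(np.array(c["K"]))@[p[0],p[1],1];return (C+v*(y-C[1])/v[1]).round(4)
h=cv2.cvtColor(im,cv2.COLOR_RGB2HSV)
for x in range(299,320):
    col=im[235:256,x].astype(int);hh=h[235:256,x]
    g=(col[:,1]-col[:,0]>35)&(col[:,1]-col[:,2]>8);b=(col[:,2]-col[:,0]>60)&(col[:,2]>120)
    gr=np.where(g)[0]+235;br=np.where(b)[0]+235
    o=[x]
    if len(gr):o+=["g",gr.min(),gr.max(),"zg up",ry((x,gr.min()-.5),-.159)[[0,2]]-[0,.004],"lo",ry((x,gr.max()+.5),-.171)[[0,2]]+[0,.004]]
    if len(br):o+=["b",br.min(),br.max(),"lo",ry((x,br.max()+.5),-.136)[[0,2]]+[0,.003]]
    print(*o)
E
```

```text
299 b 242 243 lo [0.553  0.2003]
300 b 241 244 lo [0.556  0.1964]
301 g 250 251 zg up [0.546  0.1915] lo [0.5392 0.203 ] b 240 244 lo [0.5589 0.1956]
302 g 249 252 zg up [0.5487 0.1937] lo [0.5421 0.1992] b 240 243 lo [0.5616 0.1978]
303 g 249 252 zg up [0.5515 0.1928] lo [0.5449 0.1984] b 241 243 lo [0.5645 0.197 ]
304 g 249 252 zg up [0.5544 0.192 ] lo [0.5478 0.1976] b 235 243 lo [0.5674 0.1962]
305 g 248 252 zg up [0.5571 0.1942] lo [0.5506 0.1967] b 235 244 lo [0.5705 0.1923]
306 g 248 251 zg up [0.5599 0.1934] lo [0.5533 0.1989] b 235 244 lo [0.5734 0.1915]
307 g 248 251 zg up [0.5628 0.1926] lo [0.5561 0.1981] b 235 245 lo [0.5764 0.1876]
308 g 248 251 zg up [0.5656 0.1917] lo [0.5589 0.1972] b 235 246 lo [0.5795 0.1837]
309 g 248 251 zg up [0.5685 0.1909] lo [0.5618 0.1964] b 235 246 lo [0.5825 0.1829]
310 g 247 250 zg up [0.5712 0.1931] lo [0.5645 0.1986] b 235 246 lo [0.5854 0.182 ]
311 g 247 250 zg up [0.5741 0.1923] lo [0.5673 0.1977] b 235 245 lo [0.5882 0.1843]
312 g 247 250 zg up [0.577  0.1914] lo [0.5702 0.1969] b 235 245 lo [0.5912 0.1834]
313 g 247 250 zg up [0.5799 0.1906] lo [0.5731 0.1961] b 235 245 lo [0.5941 0.1826]
314 g 247 250 zg up [0.5828 0.1898] lo [0.576  0.1952] b 235 245 lo [0.5971 0.1817]
315 g 246 249 zg up [0.5855 0.192 ] lo [0.5787 0.1974] b 235 240 lo [0.5991 0.1963]
316 g 242 249 zg up [0.5877 0.2032] lo [0.5816 0.1966] b 236 254 lo [0.6049 0.1517]
317 g 241 249 zg up [0.5904 0.2054] lo [0.5845 0.1957] b 237 253 lo [0.6077 0.154 ]
318 g 241 249 zg up [0.5933 0.2046] lo [0.5874 0.1949]
319 g 242 248 zg up [0.5964 0.2007] lo [0.5901 0.1971]
```

Same-view estimates put the lip axis at 0.195–0.199 and green at 0.195, while two-view gives 0.191 against 0.194. So it is level to within about 3 mm. I'll withdraw perpendicular to the finger face so nothing drags the lip, then retract along the fingers.

Emit:
{"op": "jog_arm", "data": {"motion": [{"x": 6, "y": 0, "z": 0, "spin": 0, "fingers": 1}, {"x": 16, "y": 0, "z": 0, "spin": 0, "fingers": 1}, {"x": 30, "y": 0, "z": 0, "spin": 0, "fingers": 1}, {"x": 30, "y": 0, "z": -25, "spin": 0, "fingers": 1}, {"x": 30, "y": 0, "z": -65, "spin": 0, "fingers": 1}, {"x": 30, "y": 0, "z": -110, "spin": 0, "fingers": 1}, {"x": 30, "y": 0, "z": -110, "spin": 0, "fingers": 1}]}}

```text
clock: 17.12
eef_pos: [0.4646, 0.0089, 0.2188]
tool_rot: [0.014, 0.908, 0.045, 0.417]
ft_force: [0.9, -0.1, 1.1]
grip_width: 0.0003
grasp_force: 0.0
```

```bash
python3 - <<'E'
from h import *
st()
from workcell import camera
d={n:camera(n) for n in("scene","side")}
pickle.dump(d,open("d6.pkl","wb"))
r=lambda i,s:cv2.resize(i,None,fx=s,fy=s,interpolation=cv2.INTER_CUBIC)
c=np.zeros((600,800,3),np.uint8)
c[:,:500]=r(d["side"]["pixels"][220:280,290:340],10)
c[:400,500:]=r(d["scene"]["pixels"][235:275,255:285],10)
c[410:,500:]=cv2.resize(d["side"]["pixels"],(253,190)).repeat(1,0)[:,:253] if 0 else np.pad(cv2.resize(d["side"]["pixels"],(253,190)),((0,0),(0,47),(0,0)))
cv2.imwrite("pics/c6.png",c[:,:,::-1])
a=pickle.load(open("d5.pkl","rb"))
g=lambda x:cv2.cvtColor(x["side"]["pixels"][220:260,290:315],cv2.COLOR_RGB2GRAY).astype(np.float32)
print(cv2.phaseCorrelate(g(a),g(d)))
E
```

```text
17.12 q [-0.053 -0.336 -0.968  0.078  0.111  0.028] p [0.4646 0.0089 0.2188] F [ 0.9 -0.1  1.1] tilt 49.6 z [ 0.758  0.07  -0.648] y [-0.013  0.996  0.094]
((0.5213329767158346, -0.10935290096048789), 1.0062419447898865)
```

View pics/c6.png

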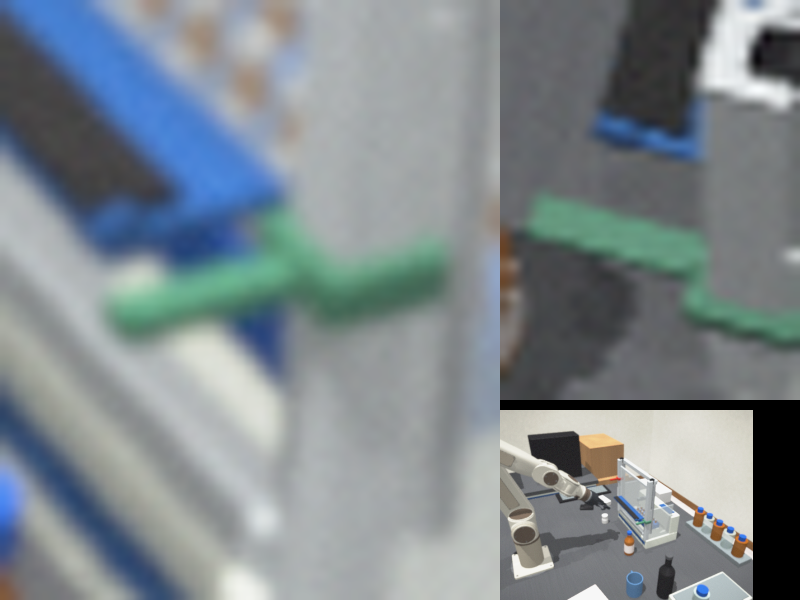

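The hand is clear. The lip has stayed level with the green pointer (bar end at side crop (115,225), as before), and the bottle, jar and other items are still standing. Handing in.

```bash
python3 -c "
from workcell import bot
print(bot.job_done())"
```

```text
the job is handed in; nothing more can be done
None
```

I pushed the window up from beneath its lip until the lip was level with the green pointer, to within about 3 mm by camera, well below the red pointer. The hand was then withdrawn clear, nothing on the bench looked moved, and the job was handed in at about 17 s; it returned no verdict.

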